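Open the solvent waste can by its lever and hold it open

TASK

I am about to empty a beaker into the steel solvent waste can in the fume cupboard. With your fingertips, first push its carrying handle (the wire bail) over the mouth until it lies folded down on the side away from the lever, then press the long end of the lever down until the heavy sprung cap is fully open, and finish your program while still holding it down there. Only push and press: grip and lift nothing, leave the can standing where it is, keep off the cap itself, and do not disturb the lamp, jar and dropper bottle around it.

Things in the scene. Friction and masses are not known exactly. Their poses are not given: they have to be found in the camera images.
- can: Round stainless steel safety can for waste solvent, part full, about 4 kg, standing loose on the worktop. Diameter 190 mm; straight wall to 125 mm high, conical shoulder to 160 mm at radius 45 mm, neck of radius 36 mm to its mouth at 190 mm. Origin: centre of the underside, z up. Its own -x points to the lever's long end, its +x to the side where the carrying handle folds down.
- lever_pivot (a point): Middle of the lever's pivot pin on the neck, 197 mm above the worktop and 46 mm from the can's axis on the can's -x side. The pin lies level, along the can's y.
- bail_pivot (a point): Point on the can's axis, 150 mm above the worktop, midway between the two ears on the shoulder where the carrying handle is hinged. The hinge line lies level, along the can's y.
- lever (a joint): Turn of the lever in rad: 0 = cap shut, lever at rest; 0.80 = cap fully open, against the stop. Grows as the long end goes down. Spring and cap weight drive it back to 0 when let go; it takes about 4 N at the press plate to start and 7 N at the stop.
- handle: Long end of the lever: dark steel strip 22 mm wide ending in a ribbed press plate 42 x 46 x 4 mm. Origin: centre of the plate's top face, 145 mm from the pivot pin; z is its normal, x runs along the strip to the pivot. At rest the strip rises 25 degrees to the plate, 258 mm up and 177 mm out from the can's axis; at the stop it slopes down 21 degrees, plate 145 mm up and 181 mm out. Free air beneath.
- cap: The flap at the short end of the lever: round steel cap 86 mm in diameter, 13 mm thick, about 0.3 kg, with a rubber seal, lying on the can's mouth. Origin: centre of its underside, 46 mm from the pivot pin; its own z leans towards the lever as it opens. Not to be touched.
- bail (a joint): Swing of the carrying handle (wire bail) in rad: 0 = upright over the mouth, negative = leaning towards the lever (stop at -0.6), positive = leaning to the side away from the lever; 1.75 = folded right down on that side (stop). A little friction keeps it where it is near upright; beyond about 0.6 it drops by itself to the stop.
- bail_grip (a point): Middle of the carrying handle's grip: a black tube 22 mm thick and 100 mm long, along the can's y, 130 mm from the bail's hinge line (about 280 mm above the worktop when upright). From the tube's ends 7 mm wire runs out and down to the hinges 78 mm either side.
- lamp: Bystander: glass spirit lamp, 88 mm in diameter, 83 mm high with its wick. Origin: centre of the underside.
- jar: Bystander: glass jar with a glass stopper, 60 mm in diameter, 106 mm high. Origin: centre of the underside.
- dropper: Bystander: brown dropper bottle with a black rubber bulb, 42 mm in diameter, 116 mm high. Origin: centre of the underside.

How it is judged:
On the way, in this order (a step that is already met when the one before it is completed fails the run):
1. the carrying handle lies folded down on the side away from the lever (value of joint bail above 1.55 rad), for 0.2 s.
2. the fingers press the lever down and hold the cap open (value of joint lever above 0.7 rad and contact force between the fingers and handle above 1 N), for 0.5 s.
At the end, for the whole second after the job is handed in: Fingers press the lever's long end (over 1 N) and hold it at 0.70 rad or more (stop 0.80); the carrying handle lies folded down away from the lever (1.55 rad or more, stop 1.75); the can stands upright within 30 mm of its start; lamp, jar and dropper bottle within 20 mm of theirs (all of step 2 and value of joint bail above 1.55 rad and height (world z) of can below 0.008 m and angle between can's own z axis and vertical below 0.06 rad and distance of can from where it was at the start of the episode below 0.03 m and distance of each of lamp, jar, dropper from where it was at the start of the episode below 0.02 m); the arm keeps its last pose, push and grip.
It fails at once if the can is lifted or tipped up (height (world z) of can above 0.012 m or angle between can's own z axis and vertical above 0.12 rad).
It fails at once if the can is shoved more than 40 mm (distance of can from where it was at the start of the episode above 0.04 m).
It fails at once if the cap itself is pushed by the robot (contact force between any of the fingers, the arm and cap above 1.5 N).
It fails at once if the lamp, jar or dropper bottle is knocked over or shifted by more than 20 mm (distance of any of lamp, jar, dropper from where it was at the start of the episode above 0.02 m or angle between any of lamp, jar, dropper's own z axis and vertical above 0.25 rad).
It also fails if it takes over 48 s, if anything falls off the work surface, if the arm or the gripper's body presses on something with over 40 N, if the wrist force passes 120 N, or if a joint passes its speed limit or range.

ROBOT

A 6-joint arm with a two-finger parallel gripper is mounted at the origin on the work surface. World frame = base frame: x ahead of the robot, y to its left, z up, the work surface at z = 0. Lengths are in m, angles in rad, forces in N, time in s.
With the tool pointing down it reaches from about 0.35 to 0.925 m from the base axis. Payload 6.4 kg.
Tool frame: the origin (TCP) lies on the front face of the gripper's body, between the roots of the fingers; the fingertips stand 97 mm ahead of it and the grasp point (between the pads) lies grasp_offset ahead of it (grasp_offset is the distance from the TCP to the grasp point, in m); x points along the fingers, z is the direction in which the jaws open and shut, and the axes are right-handed (so a half turn about x gives the same grasp; the last joint's range is limited). The gripper opens to 94 mm and grips with 3 to 60 N. Pads are 16 mm wide; open, the fingers measure 119 mm over their backs; the gripper's body (75 mm by 177 mm) begins 78 mm behind the grasp point.
Start: joints at [1.164, 0.245, 1.558, -0, 1.339, -0.174], TCP at [0.15, 0.632, 0.303] pointing down, gripper open.
Joint ranges: [-3.13, 3.13], [-1.02, 2.26], [0.13, 2.54], [-0.95, 4.09], [0.21, 2.88], [-2.74, 2.74]. Speed limits (rad/s): [2.57, 2.57, 3.14, 3.14, 3.14, 3.14].

INTERFACE

Orientations are given as a unit quaternion [x, y, z, w].
In Python, from rig import * gives the robot as it stands. The module is installed in compiled form; this text tells all that it offers.
- The arm moves only by the tool carry_out, never from a script. Its arguments are lists of equal length, an entry for each row: "travel": the shift along the world's x, y, z in mm, a list of three; "turn": the turn about the world's z in degrees. A call has 1 to 5 rows; each row shifts and turns the commanded pose from where the row before left it; what a row does not reach is not made up. A row lasts 1/10 s, in which the tool goes at most 50 mm and 8.59 degrees, less where a joint would pass 70% of its speed; a pose out of reach is approached as far as the arm can. A call is refused whole if a number of a shift passes 50 or a number of a turn 8.59, either way. A call with a gripper value outside its range is refused whole. "hand" is the opening in per cent of the stroke, from 0 (shut) to 100 (fully open), set as the call begins (left out, the last holds). The fingers move at their own pace and stop on an object; "newtons" is the grip in N (left out, the last holds). Time passes only in rows, so rows that do not move let the fingers close. It gives the time, the measured TCP pose, the force and the opening at its end, in the units of the state.
- read_state(): the state, without advancing time (a new reading comes with each control period).
- snapshot(name): name is "side" or "top"; returns the picture (384x512x3 uint8, red, green, blue); there is no depth.
- camera_info(name): a dict with "fovy" (degrees; the focal length in pixels is half the picture's height over the tangent of half this angle, whatever the lens; pixels are square), "cx", "cy" (the principal point, pixels), "k1" (the pictures are not rectified: a ray, as slopes to the right and down, at radius r is drawn at 1 + k1 r^2 times it, then the intrinsics apply), "R" (3x3) and "t" (3): a world point X has camera coordinates R X + t. Camera axes: x right, y down, z forward; pixel columns grow to the right and rows downward; lengths in m; the calibration is good to about 2 mm. A picture is of the moment at which its call begins. camera_info takes no time and is no camera call.
- job_done(): hands the job in, once; it reports no verdict.
The state is a dict: "clock": time; "joints": joint angles; "joint_vel": joint speeds; "joint_torque": joint torques, N m; "ee_pos": TCP position; "tool_rot": TCP orientation; "force": force on the tool from outside, world axes, zero at the start; "wrist_torque": the same for the moment, N m; "grip_width": finger opening in m.
Only numpy, scipy, OpenCV 4.12 (cv2) and the standard library are available. Lean on these libraries where they do the work, as an engineer would, in place of code of your own. Each camera call takes 0.05 s, during which the arm holds its last target.

## Working session

There is one attempt and no reset: what is moved stays moved. The work goes in short steps, Python scripts to look and compute and a tool call to move; the robot and the scene stay as the last step left them, time stands still between calls to the robot, and variables do not carry over. Pictures are saved under pics/ and viewed, and the job is handed in when it is done.

Besides the shell and the picture viewer there is one more tool, called after "Emit:" as name([rows], argument=value, ...), one row to a line, values as JSON. carry_out: Moves the arm, as the interface text tells. Its arguments: {"type":"object","properties":{"travel":{"type":"array","items":{"type":"array","items":{"type":"number"}}},"turn":{"type":"array","items":{"type":"number"}},"hand":{"type":"number"},"newtons":{"type":"number"}},"required":["travel","turn"]}

```bash
mkdir -p pics; python3 - <<'E'
from rig import *
import cv2
s=read_state(); print({k:np.round(v,3) if 0 else v for k,v in s.items()})
for n in("side","top"):
    im=snapshot(n); cv2.imwrite(f"pics/{n}0.png",im[:,:,::-1].copy()); print(n,camera_info(n))
E
```

```text
{'clock': 0.0, 'joints': array([ 1.16389547e+00,  2.45826941e-01,  1.55898332e+00, -3.40760586e-05,
        1.33870768e+00, -1.74074006e-01]), 'joint_vel': array([-0.00131317,  0.00106377, -0.00043466, -0.00139505,  0.00116907,
       -0.00026756]), 'joint_torque': array([-2.52147947e-03, -4.15838456e+01, -3.14596474e+01,  6.83377683e-02,
        3.33449012e-02, -1.46156203e-04]), 'ee_pos': array([0.14979214, 0.63208148, 0.30155346]), 'tool_rot': array([-0.43887606,  0.5552826 ,  0.43820884,  0.5540957 ]), 'force': array([0.1404705 , 0.02548378, 0.3974426 ]), 'wrist_torque': array([-0.01415576, -0.02004564,  0.00857991]), 'grip_width': 0.09398063808467776}
side {'fovy': 51.591635311838886, 'cx': 259.7098263293947, 'cy': 197.50526104508157, 'k1': -0.09026261724628064, 'R': array([[ 0.7239535 , -0.6896864 , -0.01496662],
       [-0.51428444, -0.52512248, -0.67805449],
       [ 0.45978566,  0.49857702, -0.73485924]]), 't': array([-0.39757643,  0.46706545,  0.67578782])}
top {'fovy': 52.284752744034236, 'cx': 252.07702597801088, 'cy': 185.92671667609713, 'k1': -0.06656751315812985, 'R': array([[ 5.87994402e-03, -9.99982137e-01,  1.07342989e-03],
       [-9.90753190e-01, -5.97117807e-03, -1.35545057e-01],
       [ 1.35549045e-01, -2.66506736e-04, -9.90770602e-01]]), 't': array([0.06456054, 0.63499873, 0.84921569])}
```

View pics/side0.png

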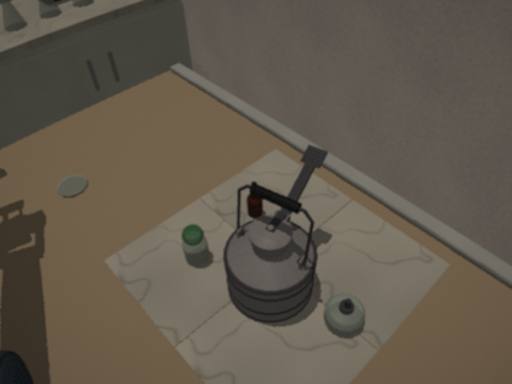

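View pics/top0.png

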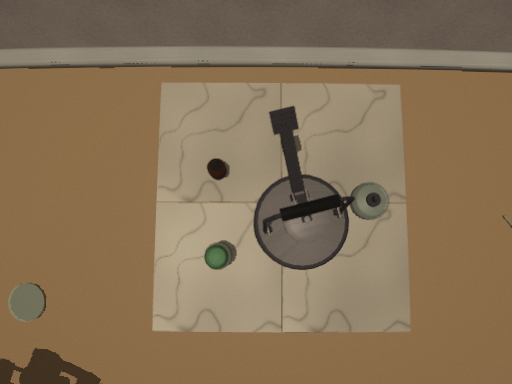

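The can is right of centre (top about 301,222), with the lever pointing to image-up (+x, away from the robot). The bail is near upright over the mouth. The lamp is at (370,200), the jar (green stopper) at (217,256) and the dropper at (217,168). Next I'll zoom in to get precise pixels.

```bash
python3 - <<'E'
import cv2
a=cv2.imread("pics/side0.png")[130:340,170:380]; b=cv2.imread("pics/top0.png")[90:290,190:400]
for n,i in(("s",a),("t",b)):
    i=cv2.convertScaleAbs(i,alpha=1.6,beta=20); cv2.imwrite(f"pics/z{n}.png",cv2.resize(i,None,fx=2.85,fy=2.85,interpolation=cv2.INTER_CUBIC))
E
```

```text
(no output)
```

View pics/zs.png

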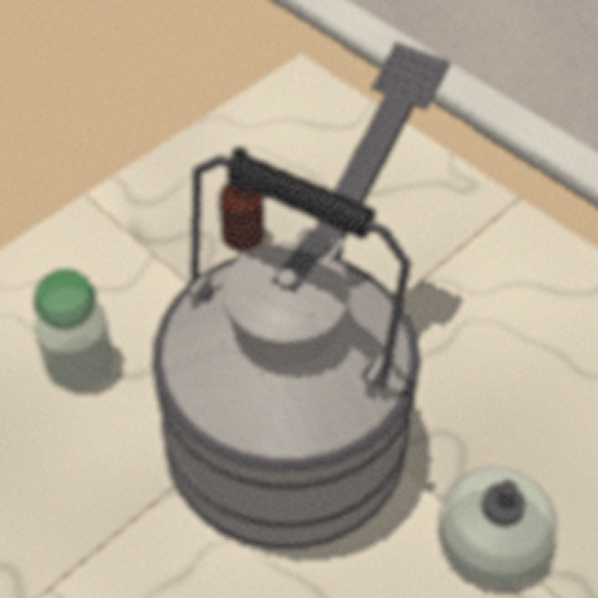

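View pics/zt.png

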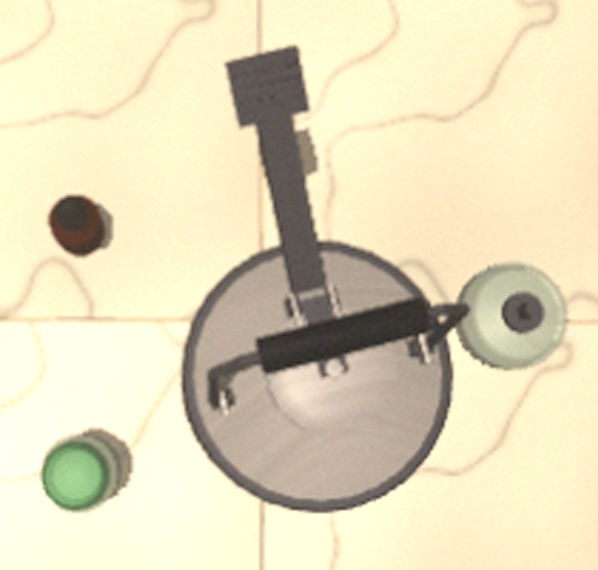

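```bash
cat > h.py <<'E'
from rig import *
import numpy as np, cv2
from scipy.optimize import least_squares
CI={n:camera_info(n) for n in("side","top")}
def proj(n,X):
    c=CI[n]; X=np.atleast_2d(X); p=X@np.array(c["R"]).T+np.array(c["t"])
    u=p[:,:2]/p[:,2:]; u=u*(1+c["k1"]*(u**2).sum(1,keepdims=True))
    f=192/np.tan(np.radians(c["fovy"]/2)); return u*f+[c["cx"],c["cy"]]
def ray_at(n,px,z):
    return least_squares(lambda q:(proj(n,[q[0],q[1],z])-px).ravel(),[.6,0]).x
def world(v,P):
    c,s=np.cos(v[2]),np.sin(v[2]); P=np.atleast_2d(P)
    return np.c_[v[0]+c*P[:,0]-s*P[:,1], v[1]+s*P[:,0]+c*P[:,1], P[:,2]]
def bail(a,y=0,r=.13): return [r*np.sin(a),y,.15+r*np.cos(a)]
E
python3 - <<'E'
from h import *
t=lambda x,y:np.array([190+x/2.85-.3,90+y/2.85-.3]); s=lambda x,y:np.array([170+x/2.85-.3,130+y/2.85-.3])
obs=[("top",t(267,86),'p'),("top",t(344,335),'b'),("top",t(318,376),'r'),("side",s(411,76),'p'),("side",s(301,192),'b')]
def pt(k,v): return {'p':[-.177,0,.258],'b':bail(v[3]),'r':[0,0,.125]}[k]
def res(v): return np.concatenate([(proj(n,world(v,pt(k,v)))-px).ravel() for n,px,k in obs])
r=least_squares(res,[.6,0,np.pi,0]); v=r.x; print(v,res(v).round(1))
np.save("v.npy",v)
for k in 'pb': print(k,world(v,pt(k,v)).round(3))
print("grip ends",world(v,[bail(v[3],.05),bail(v[3],-.05)]).round(3))
print("lamp",ray_at("top",t(523,312),.08),"jar",ray_at("top",t(76,474),.1),"drop",ray_at("top",t(76,213),.112))
a,b=t(260,356),t(430,314);print(ray_at("top",a,.278),ray_at("top",b,.278))
E
```

```text
[ 0.55152394 -0.03234911  3.40106237 -0.12787607] [ 0.3  0.6 -0.5 -0.2 -0.2 -0.6 -0.1 -0.3  0.2  0.9]
p [[0.723 0.013 0.258]]
b [[ 0.568 -0.028  0.279]]
grip ends [[ 0.58  -0.076  0.279]
 [ 0.555  0.02   0.279]]
lamp [ 0.60187063 -0.19725069] jar [0.47860625 0.14208307] drop [0.67074042 0.14437321]
[0.55470314 0.02022367] [ 0.57981063 -0.07984827]
```

Good fit, with residuals under 1 px: can at (0.552, -0.032), yaw 194.9°, bail at -0.13. I'll shut the fingers, raise the tool, then travel to a point behind the bail.

Emit:
carry_out([
  [0,0,40],
  [0,0,45],
  [0,0,45],
  [10,-15,0],
  [20,-30,0],
], turn=[0,0,0,0,0], hand=0, newtons=20)

```text
clock: 0.6
ee_pos: [0.1795, 0.5881, 0.4342]
tool_rot: [-0.439, 0.553, 0.44, 0.555]
force: [0.5, 0.3, 0.3]
grip_width: 0.0575
```

Emit:
carry_out([
  [24,-34,0],
  [24,-34,0],
  [24,-34,0],
  [24,-34,0],
  [24,-34,0],
], turn=[2,2,2,2,2])

```text
clock: 1.1
ee_pos: [0.3004, 0.4159, 0.4322]
tool_rot: [-0.486, 0.514, 0.486, 0.514]
force: [0.3, 0.4, -0.6]
grip_width: 0.0174
```

Emit:
carry_out([
  [24,-34,0],
  [24,-34,0],
  [24,-34,0],
  [24,-34,0],
  [24,-34,0],
], turn=[2,2,2,2,2])

```text
clock: 1.6
ee_pos: [0.4205, 0.2459, 0.4323]
tool_rot: [-0.528, 0.47, 0.529, 0.47]
force: [0.1, 1.3, 0.9]
grip_width: 0.0005
```

Emit:
carry_out([
  [24,-34,0],
  [24,-34,0],
  [24,-34,0],
  [24,-34,0],
  [24,-34,0],
], turn=[2,2,2,2,0])

```text
clock: 2.1
ee_pos: [0.5405, 0.0759, 0.4322]
tool_rot: [-0.56, 0.432, 0.56, 0.432]
force: [0.8, 0.6, 0.5]
grip_width: 0.0006
```

Emit:
carry_out([
  [25,-30,0],
  [25,-30,0],
  [24,-32,0],
  [0,0,0],
  [0,0,0],
], turn=[0,0,0,0,0])

```text
clock: 2.6
ee_pos: [0.614, -0.015, 0.4317]
tool_rot: [-0.559, 0.433, 0.56, 0.432]
force: [0.4, 0.0, -1.1]
grip_width: 0.0002
```

```bash
python3 - <<'E'
from h import *
s=read_state();print(s["ee_pos"],s["tool_rot"],s["force"])
for n in("side","top"):
    im=snapshot(n)[:,:,::-1]; tip=np.array(s["ee_pos"])-[0,0,.097]; p=proj(n,tip)[0];print(n,p)
    x,y=(170,100) if n=="side" else (190,90)
    cv2.imwrite(f"pics/{n}1.png",cv2.resize(cv2.convertScaleAbs(im[y:y+220,x:x+210],alpha=1.5,beta=20),None,fx=2.7,fy=2.7,interpolation=cv2.INTER_CUBIC))
E
python3 -c "
import cv2,numpy as np
cv2.imwrite('pics/c1.png',cv2.resize(np.hstack([cv2.imread('pics/side1.png'),cv2.imread('pics/top1.png')]),(800,419)))"
```

```text
[ 0.61396122 -0.01497263  0.43167087] [-0.55877616  0.43264288  0.56013166  0.43225208] [ 0.40736378  0.02761154 -1.09659249]
side [289.10872126 159.36480582]
top [306.36759795 173.86029863]
```

View pics/c1.png

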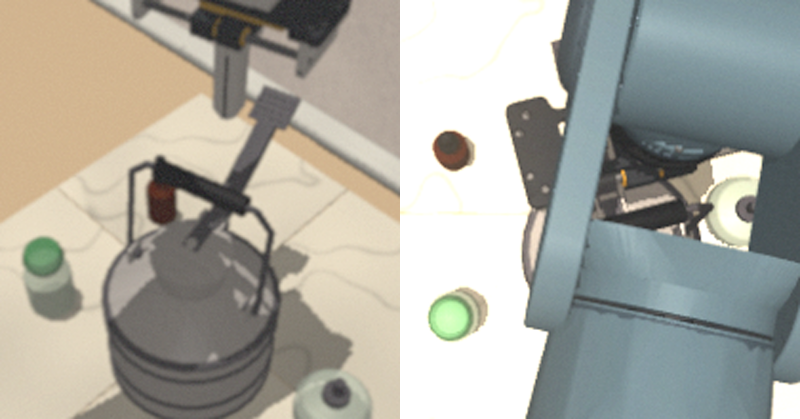

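The picture shows the fingertips at side-crop (230,115), where the projection put them. They are beyond the grip and above the lever strip. Now I descend and push the bail.

Emit:
carry_out([
  [0,0,-25],
  [0,0,-25],
  [0,0,-20],
  [0,0,0],
  [0,0,0],
], turn=[0,0,0,0,0])

```text
clock: 3.2
ee_pos: [0.6136, -0.0136, 0.3634]
tool_rot: [0.56, -0.432, -0.56, -0.432]
force: [-0.9, 0.3, 0.1]
grip_width: 0.0005
```

Emit:
carry_out([
  [-12,-3,0],
  [-12,-3,0],
  [-12,-3,0],
  [-12,-3,0],
  [-12,-3,0],
], turn=[0,0,0,0,0])

```text
clock: 3.7
ee_pos: [0.5533, -0.0297, 0.3637]
tool_rot: [0.56, -0.432, -0.559, -0.432]
force: [1.0, 0.2, 0.9]
grip_width: 0.0008
```

Emit:
carry_out([
  [-12,-3,-2],
  [-12,-3,-3],
  [-12,-3,-4],
  [-12,-3,-4],
  [-12,-3,-4],
], turn=[0,0,0,0,0])

```text
clock: 4.2
ee_pos: [0.4929, -0.0447, 0.3456]
tool_rot: [0.56, -0.432, -0.56, -0.432]
force: [-0.1, -0.0, -0.1]
grip_width: 0.0006
```

Emit:
carry_out([
  [-12,-3,-4],
  [-12,-3,-4],
  [-12,-3,-5],
  [-12,-3,-5],
  [0,0,0],
], turn=[0,0,0,0,0])

```text
clock: 4.7
ee_pos: [0.4445, -0.0566, 0.327]
tool_rot: [-0.559, 0.433, 0.56, 0.432]
force: [-0.0, 0.3, -0.4]
grip_width: 0.0003
```

```bash
python3 - <<'E'
from h import *
s=read_state();print(s["ee_pos"],s["force"])
im=snapshot("side")[:,:,::-1]
cv2.imwrite("pics/s2.png",cv2.resize(cv2.convertScaleAbs(im[100:340,150:400],alpha=1.5,beta=20),None,fx=2.4,fy=2.4,interpolation=cv2.INTER_CUBIC))
E
```

```text
[ 0.44453445 -0.05656302  0.32703655] [-0.02541019  0.30430155 -0.44945777]
```

View pics/s2.png

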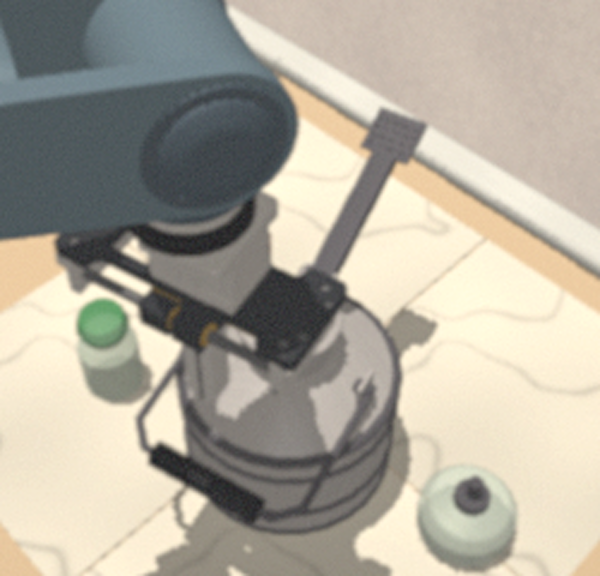

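The bail lies folded on the near side, with the grip at crop (205,485). I'll raise the tool, cross to above the press plate and check.

Emit:
carry_out([
  [0,0,35],
  [0,0,40],
  [0,0,40],
  [25,6,0],
  [40,10,0],
], turn=[0,0,0,0,0])

```text
clock: 5.25
ee_pos: [0.5119, -0.0406, 0.446]
tool_rot: [0.562, -0.432, -0.557, -0.433]
force: [0.4, -0.4, 0.7]
grip_width: 0.0008
```

Emit:
carry_out([
  [45,11,0],
  [45,11,0],
  [45,12,0],
  [45,12,0],
  [36,9,0],
], turn=[0,0,0,0,0])

```text
clock: 5.75
ee_pos: [0.7293, 0.0157, 0.442]
tool_rot: [-0.56, 0.432, 0.56, 0.432]
force: [-0.1, 0.5, 0.3]
grip_width: 0.0003
```

Emit:
carry_out([
  [0,0,-25],
  [0,0,-20],
  [0,0,0],
], turn=[0,0,0])

```text
clock: 6.05
ee_pos: [0.7267, 0.0149, 0.3931]
tool_rot: [-0.558, 0.433, 0.562, 0.431]
force: [-0.2, 0.3, -0.1]
grip_width: 0.0
```

```bash
python3 - <<'E'
from h import *
s=read_state();print(s["ee_pos"],s["force"])
v=np.load("v.npy")
im=snapshot("side")[:,:,::-1]
for P in(world(v,[-.177,0,.258]),world(v,bail(1.75)),[s["ee_pos"]-np.array([0,0,.097])]): print((proj("side",P)-[150,100])*2.4)
cv2.imwrite("pics/s3.png",cv2.resize(cv2.convertScaleAbs(im[100:340,150:400],alpha=1.5,beta=20),None,fx=2.4,fy=2.4,interpolation=cv2.INTER_CUBIC))
E
```

```text
[0.72670616 0.01494638 0.39310802] [-0.1708643   0.33962694 -0.09560756]
[[393.17991983 134.48054131]]
[[206.53782555 481.62657318]]
[[398.4417159   97.08197066]]
```

View pics/s3.png

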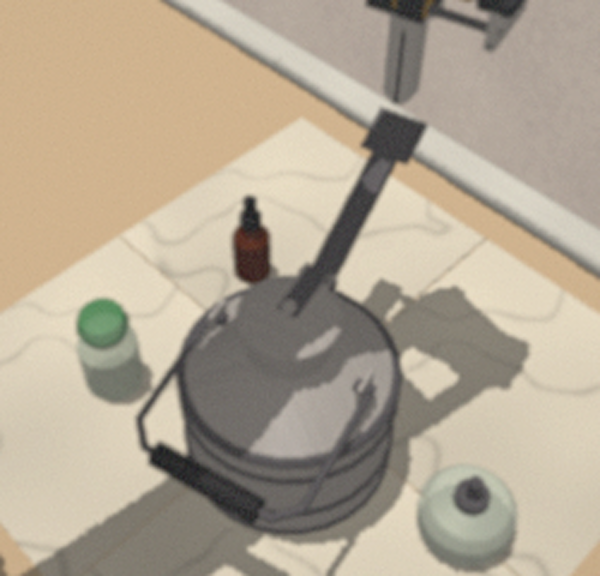

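Can unmoved: the plate is at (394,136) against (393,134) predicted. The bail is at its 1.75 stop: grip at (206,485) against (207,482). Now I press down.

Emit:
carry_out([
  [0,0,-15],
  [0,0,-15],
  [0,0,-10],
  [0,0,-10],
  [0,0,-10],
], turn=[0,0,0,0,0])

```text
clock: 6.6
ee_pos: [0.7275, 0.0145, 0.3386]
tool_rot: [0.561, -0.431, -0.559, -0.433]
force: [2.4, 0.5, 4.7]
grip_width: 0.0006
```

Emit:
carry_out([
  [0,0,-12],
  [0,0,-12],
  [0,0,-12],
  [0,0,-12],
  [0,0,-12],
], turn=[0,0,0,0,0])

```text
clock: 7.1
ee_pos: [0.7276, 0.0145, 0.2787]
tool_rot: [0.561, -0.432, -0.559, -0.433]
force: [-1.3, -0.6, 7.2]
grip_width: 0.0005
```

Emit:
carry_out([
  [0,0,-8],
  [0,0,-8],
  [0,0,-4],
  [0,0,0],
  [0,0,0],
], turn=[0,0,0,0,0])

```text
clock: 7.6
ee_pos: [0.7267, 0.0141, 0.2584]
tool_rot: [-0.56, 0.433, 0.56, 0.432]
force: [-2.8, -0.5, 7.7]
grip_width: 0.0005
```

Pressing well. About 13 mm remain to the stop, so I'll go slowly and watch the force.

Emit:
carry_out([
  [0,0,-4],
  [0,0,-3],
  [0,0,-2],
  [0,0,0],
], turn=[0,0,0,0])

```text
clock: 8.0
ee_pos: [0.7268, 0.014, 0.2495]
tool_rot: [0.56, -0.433, -0.56, -0.432]
force: [-2.9, -0.3, 8.3]
grip_width: 0.0006
```

Emit:
carry_out([
  [0,0,-1],
  [0,0,-1],
  [0,0,0],
], turn=[0,0,0])

```text
clock: 8.3
ee_pos: [0.7269, 0.014, 0.2478]
tool_rot: [0.56, -0.432, -0.559, -0.432]
force: [-2.0, -0.2, 7.9]
grip_width: 0.0005
```

Emit:
carry_out([
  [0,0,-1],
  [0,0,-1],
  [0,0,0],
  [0,0,0],
], turn=[0,0,0,0])

```text
clock: 8.7
ee_pos: [0.727, 0.014, 0.2459]
tool_rot: [0.56, -0.432, -0.559, -0.432]
force: [-2.2, -1.0, 8.4]
grip_width: 0.0005
```

```bash
python3 - <<'E'
from h import *
s=read_state();print(s["ee_pos"],s["force"])
v=np.load("v.npy")
im=snapshot("side")[:,:,::-1]
for P in(world(v,[-.181,0,.145]),world(v,bail(1.75)),[s["ee_pos"]-np.array([0,0,.097])]): print((proj("side",P)-[150,100])*2.4)
cv2.imwrite("pics/s4.png",cv2.resize(cv2.convertScaleAbs(im[100:340,150:400],alpha=1.5,beta=20),None,fx=2.4,fy=2.4,interpolation=cv2.INTER_CUBIC))
E
```

```text
[0.72699908 0.01403377 0.24592806] [-2.15240277 -0.96175102  8.35187325]
[[385.10013089 221.19009453]]
[[206.53782555 481.62657318]]
[[385.83920703 218.10203127]]
```

View pics/s4.png

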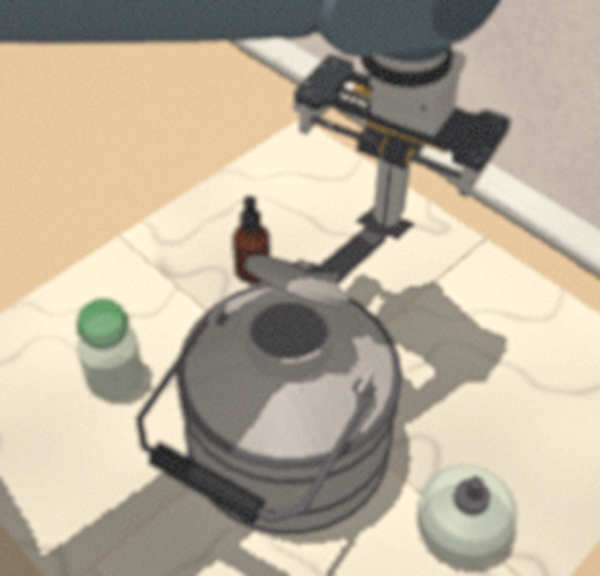

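The mouth is open (dark at 290,330), the cap is up, and the fingers are on the plate at (388,222). Bail, can and bystanders are unchanged. I'll press slightly further, looking for the stop.

Emit:
carry_out([
  [0,0,-1],
  [0,0,0],
  [0,0,0],
], turn=[0,0,0])

```text
clock: 9.05
ee_pos: [0.7271, 0.0141, 0.2452]
tool_rot: [0.56, -0.432, -0.559, -0.432]
force: [-2.7, -0.4, 9.7]
grip_width: 0.0008
```

Emit:
carry_out([
  [0,0,-1],
  [0,0,0],
  [0,0,0],
], turn=[0,0,0])

```text
clock: 9.35
ee_pos: [0.7272, 0.014, 0.245]
tool_rot: [0.56, -0.432, -0.559, -0.432]
force: [-4.3, -1.5, 11.1]
grip_width: 0.0002
```

Commanding 1 mm more moved the tool only 0.2 mm and the force rose, so this is the stop. I'll hold it a moment, then hand in.

Emit:
carry_out([
  [0,0,0],
  [0,0,0],
  [0,0,0],
  [0,0,0],
  [0,0,0],
], turn=[0,0,0,0,0])

```text
clock: 9.85
ee_pos: [0.7271, 0.0141, 0.245]
tool_rot: [0.56, -0.432, -0.559, -0.432]
force: [-2.8, -0.9, 10.8]
grip_width: 0.0006
```

```bash
python3 - <<'E'
from h import *
s=read_state();print(s["clock"],s["ee_pos"],s["force"])
print(job_done())
E
```

```text
9.85 [0.72713372 0.01405942 0.24497956] [-2.80404437 -0.90941219 10.78739725]
the job is handed in; nothing more can be done
None
```

The carrying handle is folded down on the side away from the lever, and the cap is fully open. I handed the job in at 9.85 s with the fingers still holding the lever down. The hand-in gives no verdict, so these are my own last checks:

- **Carrying handle:** I pushed it over with shut fingertips and it dropped to its stop. In the picture the grip sits within about 4 px (on a 2.4x enlarged view) of where 1.75 rad should be.
- **Lever:** The last 1 mm of commanded travel moved the tool only 0.2 mm and the force rose, so it is at the stop. The fingers press with about 11 N, and the tip is 148 mm up, where I expected it at the stop.
- **Can, lamp, jar and dropper bottle:** By eye, none had moved in the last side picture. I took it about 1 mm before the final press, and none after.
- **Cap:** The last picture shows the fingers on the press plate, clear of the raised cap.

No check failed or disagreed with another.

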